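# Key a belt pulley onto its shaft

## Task

Fit the belt pulley to the upright shaft with its key. First take the taller of the two flat keys out of the wooden rack and let it down into the slot in the side of the shaft until it stands on the bottom; then pick up the pulley whose bore has a keyway, turn it so that the keyway fits over the key, lower it until it sits on the collar, and let go. Do not drop the pulley on from above, and leave the short key and the pulley without a keyway where they are.

Things in the scene. Friction and masses are not known exactly. Their poses are not given: they have to be found in the camera images.
- shaft_stand: Fixed stand. Origin on the shaft's axis at table height, z up, x from the axis to the slot's open side. Grey base plate 130x130x10 mm; light metal collar, diameter 96 mm, whose top (the pulley's seat) is 35 mm above the table; steel shaft, diameter 34 mm, tapered at the top, 60 mm above the table. Seated, the pulley's bore axis is the shaft's and its keyway points along x.
- slot (a point): Centre of the slot's bottom, 10 mm above the table; axes as the stand's. The slot is 18 mm wide (y), open at the top; it is 27 mm long (x) in the collar, where it is a closed pocket, and open on the +x side in the shaft. Its mouths flare by 3 to 5 mm. The key stands on this point, 22 mm side along x, either way round, its top then 100 mm above the table.
- key_center (a point): Centre of the taller key: plain flat steel bar 22 (x) by 12 (y) by 90 mm (z), 0.12 kg, upright and loose in a socket of the wooden rack (60x120x30 mm), top 98 mm above the table. A 60 mm tall key stands in the other socket, 60 mm away. Grip across the 12 mm about 20 mm below the top, since fingers must stay above the shaft's top (60 mm above the table).
- pulley_center (a point): Centre of the keyed aluminium pulley: on the bore axis, half-way up its 54 mm; x towards the keyway. Lies flat on the table. Lower 12 mm: grooved disc, diameter 110. Above: boss, diameter 92, two flats 56 apart (y = +-28) to grip. Bore 42; keyway 26 wide, reaching 38 from the axis. 0.3 to 0.55 kg. One without keyway lies near.
Mind the look-alikes: they are no part of the job. What is shaped like the part that bears pulley_center but purple is not meant. Leave any blue look-alike of the part that bears key_center alone.

How it is judged:
By the outcome, as a careful person would: the job done as asked, in the order asked, and still so for the second after the job is handed in, with the robot touching nothing.
It also fails if it takes over 58 s, if anything falls off the work surface, if the arm or the gripper's body presses on something with over 40 N, if the wrist force passes 120 N, or if a joint passes its speed limit or range.

## Robot

A 6-joint arm with a two-finger parallel gripper is mounted at the origin on a cart in front of the work surface, level with it; the furniture and walls round the work are solid. World frame = base frame: x ahead of the robot, y to its left, z up, the work surface at z = 0. Lengths are in mm, angles in rad, forces in N, time in s.
With the tool pointing down it reaches from about 275 to 725 mm from the base axis. Payload 15.9 kg.
Tool frame: the origin (TCP) lies between the finger pads; the fingertips stand 25 mm ahead of it and the grasp point (between the pads) lies 6 mm ahead of it; z points along the fingers, y is the direction in which the jaws open and shut (so a half turn about z gives the same grasp; the last joint's range is limited). The gripper opens to 85 mm and grips with 20 to 120 N. Pads are 22 mm wide; open, the fingers measure 114 mm over their backs; the gripper's body (76 mm by 85 mm) begins 54 mm behind the grasp point. The pads swing forward as they close: fully open they stand 13 mm farther back than shut.
Start: joints at [-1.276, 0.213, -0.034, 1.323, 0, 1.571], TCP at [145.268, -478.417, 256.306] pointing down, gripper open.
Joint ranges: [-2.98, 2.98], [-0.74, 1.72], [-1.14, 1.35], [-2.1, 2.04], [-1.57, 1.44], [-3.14, 3.14]. Speed limits (rad/s): [1.89, 1.89, 2.39, 2.57, 3.14, 3.14].

## Interface

Orientations are given as a unit quaternion [w, x, y, z].
In Python, from bench import status, grab_frame, camera_params, finish_job, boxes_of, trace, tip_of gives the robot as it stands.
- The arm moves only by the tool drive_tool, never from a script. Its argument "series" is a list of rows, each a list of 3 entries, a list of its own where there are three numbers: the closure, from -1 (fully open) to 1 (shut), so that 0 is half open, then the shift along the tool's x, y, z in mm, then the turn, a rotation vector about the tool's x, y, z in degrees. In form: [[jaw, [x, y, z], [wx, wy, wz]], ...]. A call has 1 to 12 rows; each row is the pose to reach, as a shift and turn from the pose measured when the call began, along the tool's axes at that moment; what a row does not reach only later rows make up. A row lasts 1/8 s, in which the tool goes at most 62.5 mm and 10.7 degrees, less where a joint would pass 70% of its speed; a pose out of reach is approached as far as the arm can. A call with a gripper value outside its range is refused whole. The fingers move at their own pace and stop on an object; "squeeze" is the grip in N (left out, the last holds). Time passes only in rows, so rows that repeat a pose let the fingers close. It gives the time, the measured TCP pose, the force and the opening at its end, in the units of the state.
- status.get_obs(): the state, without advancing time (a new reading comes with each control period).
- grab_frame(name): name is "scene" or "top"; returns the picture (384x512x3 uint8, red, green, blue); there is no depth.
- camera_params(name): a dict with "fx", "fy", "cx", "cy" (pixels), "rvec" (rotation vector, rad) and "tvec" (3), from world to camera coordinates, as OpenCV has them. Camera axes: x right, y down, z forward; pixel columns grow to the right and rows downward; lengths in mm; the calibration is good to about 2 mm. A picture is of the moment at which its call begins. camera_params takes no time and is no camera call.
- finish_job(): hands the job in, once; it reports no verdict.
Trained networks look in the newest picture that a camera, given by its name, has taken for a name from the list of things; names that differ only in an ending like _2 or _b are one class to them, and where a whole thing is asked for, a point or a joint stands for the part that bears it (a point fixed in the world has none). Each returns a list of dicts, best first, with "confidence" (0 to 1); they miss things now and then, are a little off and sometimes report something else, mostly with a low value. They report only what shows in the picture. A call takes as long as a camera call. They do not tell look-alikes from the thing itself.
- boxes_of(name, camera): "centre" ([row, column] as shares, 0 to 1, of the picture: columns of its width, rows of its height, amid what is visible of it).
- trace(name, camera): "region" (384x512 bool, what is visible of it) and "centre" ([row, column] as shares, 0 to 1, of the picture: columns of its width, rows of its height, amid what is visible of it).
- tip_of(name, camera): "centre" ([row, column] as shares, 0 to 1, of the picture: columns of its width, rows of its height: a listed point, or the origin of a listed thing).
The state is a dict: "time_s": time; "q": joint angles; "joint_vel": joint speeds; "joint_torque": joint torques, N m; "eef_pos": TCP position; "tcp_rot": TCP orientation; "wrist_force": force on the tool from outside, world axes, zero at the start; "wrist_torque": the same for the moment, N m; "finger_gap": finger opening in mm.
Only numpy, scipy, OpenCV 4.12 (cv2) and the standard library are available. Lean on these libraries where they do the work, as an engineer would, in place of code of your own. Each camera call takes 0.05 s, during which the arm holds its last target. There are 200 camera calls.

## Working session

There is one attempt and no reset: what is moved stays moved. The work goes in short steps, Python scripts to look and compute and a tool call to move; the robot and the scene stay as the last step left them, time stands still between calls to the robot, and variables do not carry over. Pictures are saved under pics/ and viewed, about 8 in all and at most 12, crops included, and the job is handed in when it is done.

Besides the shell and the picture viewer there is one more tool, called as name(argument=value, ...) on one line, values as JSON. drive_tool: Moves the arm, as the interface text tells. Its arguments: {"type":"object","properties":{"series":{"type":"array","items":{"type":"array"}},"squeeze":{"type":"number"}},"required":["series"]}

```bash
ls; mkdir -p pics
cat > h.py <<'E'
import numpy as np, cv2
from bench import *
def cam(n):
    c=camera_params(n); R=cv2.Rodrigues(np.array(c['rvec'],float))[0]; t=np.array(c['tvec'],float).ravel()
    K=np.array([[c['fx'],0,c['cx']],[0,c['fy'],c['cy']],[0,0,1.]]); return K,R,t
def unproj(n,row,col,z):
    K,R,t=cam(n); d=R.T@np.linalg.inv(K)@np.array([col,row,1.]); o=-R.T@t
    return o+d*(z-o[2])/d[2]
def proj(n,p):
    K,R,t=cam(n); q=K@(R@np.array(p,float)+t); return q[1]/q[2],q[0]/q[2]
def save(n,f,im=None,crop=None,s=1):
    im=grab_frame(n) if im is None else im
    v=im
    if crop: r0,r1,c0,c1=crop; v=im[r0:r1,c0:c1]
    v=cv2.resize(v,None,fx=s,fy=s,interpolation=cv2.INTER_CUBIC)
    cv2.imwrite('pics/'+f,v[:,:,::-1]); return im
E
python3 - <<'E'
from h import *
H={'slot':10,'shaft_stand':0,'key_center':53,'pulley_center':27}
for n in ('top','scene'):
    save(n,n+'0.png',s=1.5)
    K,R,t=cam(n); print(n,K[0,0],-R.T@t)
    for k,z in H.items():
        for d in tip_of(k,n)[:3]:
            r,c=d['centre'][0]*384,d['centre'][1]*512
            print(n,k,round(d['confidence'],2),round(r,1),round(c,1),unproj(n,r,c,z).round(1))
o=status.get_obs(); print(o)
E
```

```text
pics
top 458.5038170594072 [ 448.97146257  119.67177073 1666.29580105]
top slot 0.84 200.9 290.2 [510.4 -33.   10. ]
top shaft_stand 0.8 197.0 287.3 [525.1 -23.4   0. ]
top key_center 0.61 149.8 342.4 [ 688.8 -216.    53. ]
top key_center 0.51 172.0 335.0 [ 610.  -188.5   53. ]
top pulley_center 0.95 226.2 136.0 [423.3 519.6  27. ]
top pulley_center 0.91 220.1 231.5 [442.7 179.   27. ]
scene 467.7471665150228 [-438.94206846  754.81205028  818.58216459]
scene slot 0.78 205.6 312.4 [503.7 -26.2  10. ]
scene shaft_stand 0.6 203.2 308.0 [533.3 -31.9   0. ]
scene key_center 0.71 156.1 329.4 [ 675.4 -225.3   53. ]
scene key_center 0.43 165.9 331.9 [ 615.  -187.8   53. ]
scene pulley_center 0.98 280.4 148.9 [421.3 533.5  27. ]
scene pulley_center 0.97 235.8 263.3 [431.3 199.   27. ]
{'time_s': 0.5, 'q': array([-1.27604235e+00,  2.12928523e-01, -3.44249169e-02,  1.32349391e+00,
       -1.88855523e-05,  1.57078267e+00]), 'joint_vel': array([ 1.41389977e-03, -1.28341239e-03,  1.78445113e-03, -1.71062758e-03,
       -8.07065392e-05, -5.29512695e-04]), 'joint_torque': array([-1.01073638e-03, -6.85517263e+01,  4.87074852e+01,  2.51489248e-03,
       -2.10935627e-04, -9.46531387e-07]), 'eef_pos': array([ 145.24028381, -478.41638628,  256.28167782]), 'tcp_rot': array([-2.38485065e-05,  9.89158650e-01,  1.46850820e-01, -1.30864754e-05]), 'wrist_force': array([-0.79934287,  0.35276429, -0.63415241]), 'wrist_torque': array([ 0.01022923, -0.01844404,  0.01003797]), 'finger_gap': 85.62300510769924}
```

View pics/top0.png

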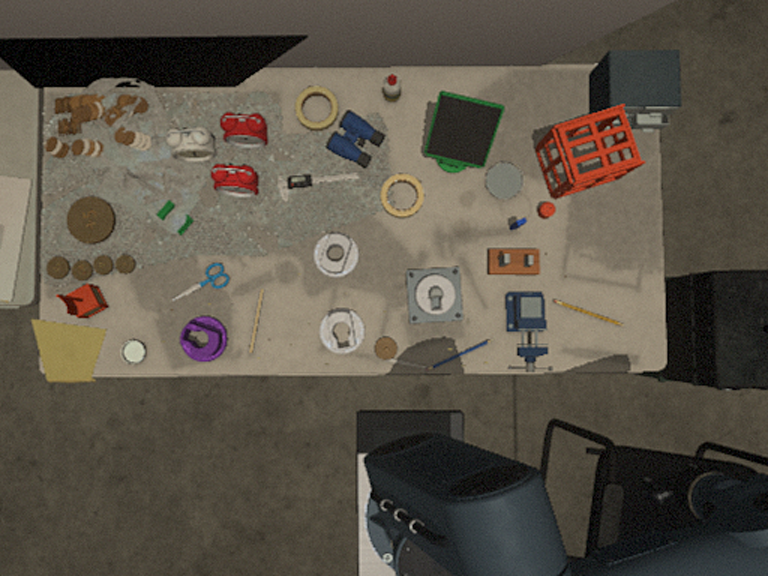

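View pics/scene0.png

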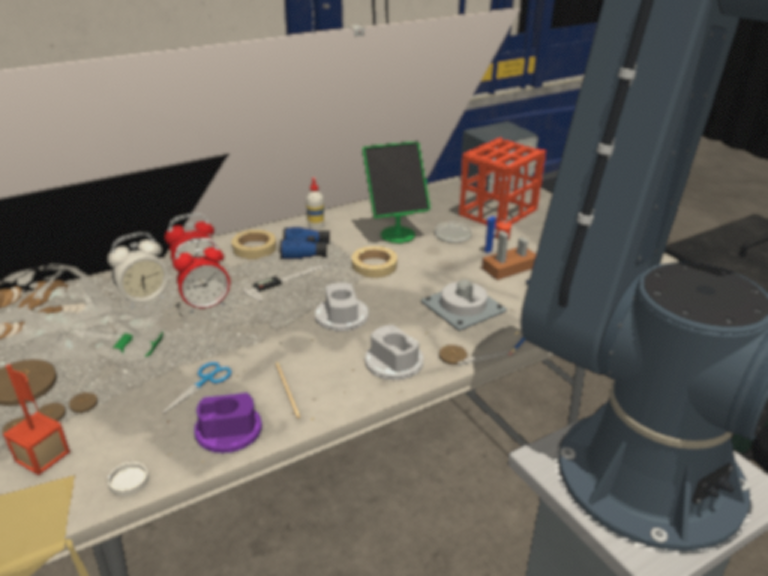

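The top view shows the stand at px (290,197), the rack at (342,174), the keyed pulley at (228,220), the plain pulley at (224,169), and the blue key and purple pulley as decoys. Next I'll zoom in for orientations.

Run:
```python
from h import *
a=grab_frame('top'); t1=trace('pulley_center','top'); t2=trace('shaft_stand','top'); t3=trace('key_center','top')
for nm,t in (('p',t1),('s',t2),('k',t3)):
    for d in t[:3]:
        ys,xs=np.nonzero(d['region']); print(nm,round(d['confidence'],2),len(ys),ys.min(),ys.max(),xs.min(),xs.max(),cv2.minAreaRect(np.c_[xs,ys].astype(np.float32)))
b=grab_frame('scene')
L=lambda im,r0,r1,c0,c1,s:cv2.resize(im[r0:r1,c0:c1],None,fx=s,fy=s,interpolation=cv2.INTER_CUBIC)
m=np.vstack([np.hstack([L(a,196,246,203,253,6),L(a,172,222,265,315,6)]),np.hstack([L(a,150,200,318,368,6),L(b,140,190,300,350,6)])])
cv2.imwrite('pics/z.png',m[:,:,::-1])
```

```text
p 0.9 619 205 235 213 243 ((228.00003051757812, 220.00001525878906), (29.516094207763672, 30.4105224609375), 63.43495178222656)
p 0.8 606 212 240 121 150 ((135.5, 226.0), (28.0, 29.0), 90.0)
s 0.78 1214 179 214 272 308 ((290.0, 196.5), (35.0, 36.0), 90.0)
k 0.38 41 145 152 341 350 ((345.5, 148.50001525878906), (4.0249223709106445, 10.28591251373291), 63.43495178222656)
```

View pics/z.png

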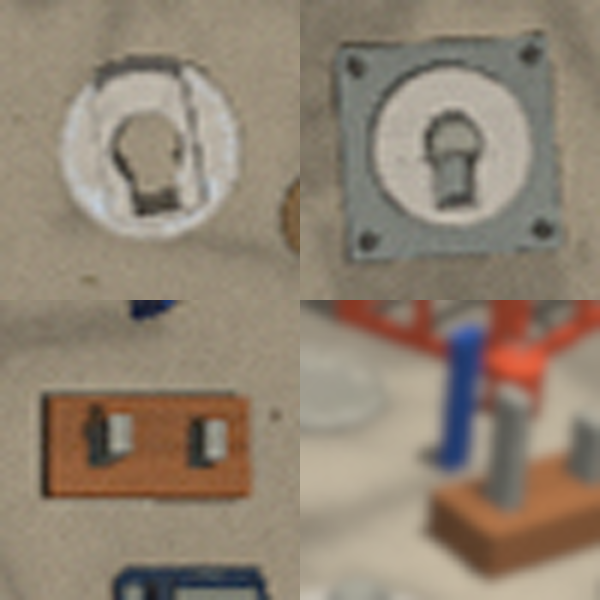

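The taller key stands in the left (+y) socket, long side along world x. The slot and keyway both point roughly toward the robot (-x). I'll refine these poses by fitting model contours to the image gradients.

```bash
cat > fit.py <<'E'
from h import *
from scipy.optimize import differential_evolution
def seg(a,b,n=25): return np.linspace(a,b,n)
def poly(x0,x1,y0,y1,z,n=25):
    c=[(x0,y0,z),(x1,y0,z),(x1,y1,z),(x0,y1,z)]
    return [seg(c[i],c[(i+1)%4],n) for i in range(4)]
def circ(r,z,a0=0,a1=360,n=70):
    a=np.radians(np.linspace(a0,a1,n)); return [np.c_[r*np.cos(a),r*np.sin(a),0*a+z]]
M={}
M['stand']=poly(-65,65,-65,65,10,40)+circ(48,35)
M['slot']=[seg((17,-9,35),(37,-9,35)),seg((17,9,35),(37,9,35)),seg((37,-9,35),(37,9,35))]
am=np.degrees(np.arccos(28/46))
ab=np.degrees(np.arcsin(28/46))
M['pulley']=circ(55,12)+[seg((-36,s,54),(36,s,54)) for s in(-28,28)]+circ(46,54,-ab,ab,25)+circ(46,54,180-ab,180+ab,25)+circ(21,54,40,320,40)+[seg((17,s,54),(38,s,54),12) for s in(-13,13)]+[seg((38,-13,54),(38,13,54),12)]
M['rack']=poly(-30,30,-60,60,30,40)
M['keys']=poly(-11,11,24,36,98,12)+poly(-11,11,-36,-24,68,12)
def fit(n,im,names,p0,rng):
    g=cv2.resize(im.astype(np.float32),None,fx=4,fy=4,interpolation=cv2.INTER_CUBIC)
    g=cv2.GaussianBlur(g,(0,0),2.5); gx=cv2.Sobel(g,cv2.CV_32F,1,0); gy=cv2.Sobel(g,cv2.CV_32F,0,1)
    K,R,t=cam(n); P=[s for k in names for s in M[k]]
    def sc(p):
        c,s=np.cos(p[2]),np.sin(p[2]); v=[];
        for q in P:
            w=np.c_[p[0]+c*q[:,0]-s*q[:,1],p[1]+s*q[:,0]+c*q[:,1],q[:,2]]
            u=(K@(R@w.T+t[:,None])); u=(u[:2]/u[2]).T*4+1.5
            d=np.gradient(u,axis=0); d/=np.linalg.norm(d,axis=1)[:,None]+1e-9
            m=u.astype(np.float32)[None]
            X=cv2.remap(gx,m[...,0],m[...,1],1)[0];Y=cv2.remap(gy,m[...,0],m[...,1],1)[0]
            v.append(np.minimum(np.abs(X*-d[:,1:]+Y*d[:,:1]).max(1),60))
        return -np.concatenate(v).mean()
    b=[(a-r,a+r) for a,r in zip(p0,rng)]
    r=differential_evolution(sc,b,seed=1,maxiter=60,popsize=12,tol=1e-6); return r.x,-r.fun
E
python3 - <<'E'
from fit import *
im={n:grab_frame(n) for n in('top','scene')}
for n in im:
    for nm,p0 in ((['stand','slot'],(525,-25,3.2)),(['pulley'],(437,185,3.25)),(['rack','keys'],(615,-215,0.0)),(['rack'],(615,-215,0.0))):
        x,f=fit(n,im[n],nm,p0,(20,20,.25)); print(n,nm,x.round(3),round(f,2))
E
```

```text
top ['stand', 'slot'] [528.449 -30.794   3.194] 38.29
top ['pulley'] [442.597 194.842   3.377] 42.22
top ['rack', 'keys'] [ 6.05179e+02 -2.19799e+02 -1.90000e-02] 56.82
top ['rack'] [ 6.05111e+02 -2.20034e+02 -1.90000e-02] 56.47
scene ['stand', 'slot'] [526.552 -27.532   3.188] 27.59
scene ['pulley'] [441.341 195.208   3.282] 32.08
scene ['rack', 'keys'] [ 6.03594e+02 -2.18078e+02 -2.80000e-02] 33.16
scene ['rack'] [ 6.03666e+02 -2.18580e+02 -2.00000e-03] 35.0
```

```bash
cat >> h.py <<'E'
from scipy.spatial.transform import Rotation as Ro
def go(p,yaw):
    o=status.get_obs(); w,x,y,z=o['tcp_rot']; R=Ro.from_quat([x,y,z,w])
    T=Ro.from_matrix(np.array([[np.cos(yaw),np.sin(yaw),0],[np.sin(yaw),-np.cos(yaw),0],[0,0,-1]]))
    print('t',round(o['time_s'],2),'pos',o['eef_pos'].round(1),'F',o['wrist_force'].round(1),'gap',round(o['finger_gap'],1))
    xt=R.as_matrix()[:,0]; print('yaw',round(np.arctan2(xt[1],xt[0]),3),'shift',R.inv().apply(np.array(p)-o['eef_pos']).round(1),'turn',np.degrees((R.inv()*T).as_rotvec()).round(1))
E
python3 -c "
from h import *
go((605,-189,170),-0.02)"
```

```text
t 0.85 pos [ 145.3 -478.4  256.3] F [0.1 0.4 0.5] gap 85.6
yaw 0.295 shift [ 524.  -143.4   86.3] turn [-0.  0. 18.]
```

drive_tool(series=[[0,[45,-12,0],[0,0,2]],[0,[90,-25,0],[0,0,4]],[0,[140,-38,0],[0,0,6]],[0,[190,-52,0],[0,0,8]],[0,[240,-66,10],[0,0,10]],[0,[290,-80,20],[0,0,12]],[0,[340,-94,30],[0,0,14]],[0,[390,-108,40],[0,0,16]],[0,[440,-122,55],[0,0,18]],[0,[490,-135,70],[0,0,18]],[0,[524,-143,86],[0,0,18]],[0,[524,-143,86],[0,0,18]]], squeeze=40)

```text
time_s: 2.35
eef_pos: [606.0, -187.6, 168.3]
tcp_rot: [-0.0, 1.0, -0.008, -0.001]
wrist_force: [-1.1, -0.4, -0.3]
finger_gap: 42.4
```

```bash
python3 -c "
from h import *
go((605,-189,86),-0.02)
a=save('top','a1.png'); b=grab_frame('scene')
L=lambda im,r0,r1,c0,c1,s:cv2.resize(im[r0:r1,c0:c1],None,fx=s,fy=s,interpolation=cv2.INTER_CUBIC)
cv2.imwrite('pics/a1.png',np.hstack([L(a,120,220,290,390,4),L(b,90,190,280,380,4)])[:,:,::-1])
"
```

```text
t 2.35 pos [ 606.  -187.6  168.3] F [-1.1 -0.4 -0.3] gap 42.4
yaw -0.017 shift [-0.8  1.5 82.3] turn [-0.1  0.1  0.2]
```

View pics/a1.png

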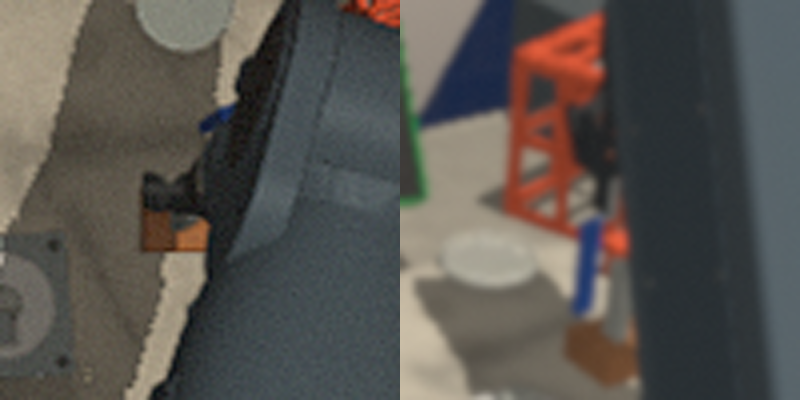

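The arm hides most of the rack, but the gripper stands over the tall key with about ±15 mm of jaw clearance. Now I'll go down and grip.

drive_tool(series=[[0,[-1,1,30],[0,0,0]],[0,[-1,1,55],[0,0,0]],[0,[-1,1,75],[0,0,0]],[0,[-1,1,82],[0,0,0]],[0,[-1,1,82],[0,0,0]],[0.4,[-1,1,82],[0,0,0]],[0.6,[-1,1,82],[0,0,0]],[0.8,[-1,1,82],[0,0,0]],[1,[-1,1,82],[0,0,0]],[1,[-1,1,82],[0,0,0]],[1,[-1,1,82],[0,0,0]]], squeeze=40)

```text
time_s: 3.82
eef_pos: [604.2, -190.4, 88.7]
tcp_rot: [0.0, 1.0, -0.009, 0.0]
wrist_force: [-1.5, -0.2, 4.9]
finger_gap: 11.7
```

```bash
python3 -c "
from h import *
go((503.5,-30.4,210),3.19-np.pi)
"
```

```text
t 3.83 pos [ 604.2 -190.4   88.7] F [-1.5 -0.2  4.9] gap 11.7
yaw -0.019 shift [-103.7 -158.  -121.4] turn [ 0.  -0.  -3.9]
```

drive_tool(series=[[1,[0,0,-15],[0,0,0]],[1,[0,0,-35],[0,0,0]],[1,[0,0,-60],[0,0,0]],[1,[0,0,-90],[0,0,0]],[1,[0,0,-115],[0,0,0]],[1,[-20,-30,-120],[0,0,-1]],[1,[-50,-70,-120],[0,0,-2]],[1,[-75,-110,-120],[0,0,-3]],[1,[-95,-145,-120],[0,0,-4]],[1,[-104,-158,-120],[0,0,-4]],[1,[-104,-158,-120],[0,0,-4]]])

```text
time_s: 5.2
eef_pos: [503.2, -30.1, 209.4]
tcp_rot: [0.0, 1.0, 0.026, 0.001]
wrist_force: [-0.2, 0.1, -2.5]
finger_gap: 11.7
```

```bash
python3 -c "
from h import *
go((503.5,-30.4,120),3.19-np.pi)
b=save('scene','b1.png',crop=(100,230,250,380),s=5)
o=status.get_obs()['eef_pos']
for dz in(15,-81): print(proj('scene',o+[0,0,dz-6 if dz>0 else dz]))
"
```

```text
t 5.2 pos [503.2 -30.1 209.4] F [-0.2  0.1 -2.5] gap 11.7
yaw 0.052 shift [ 0.2  0.3 89.4] turn [ 0.  -0.1  0.2]
(np.float64(145.07533886797813), np.float64(319.0489033947666))
(np.float64(172.25020465937408), np.float64(316.57991247575256))
```

View pics/b1.png

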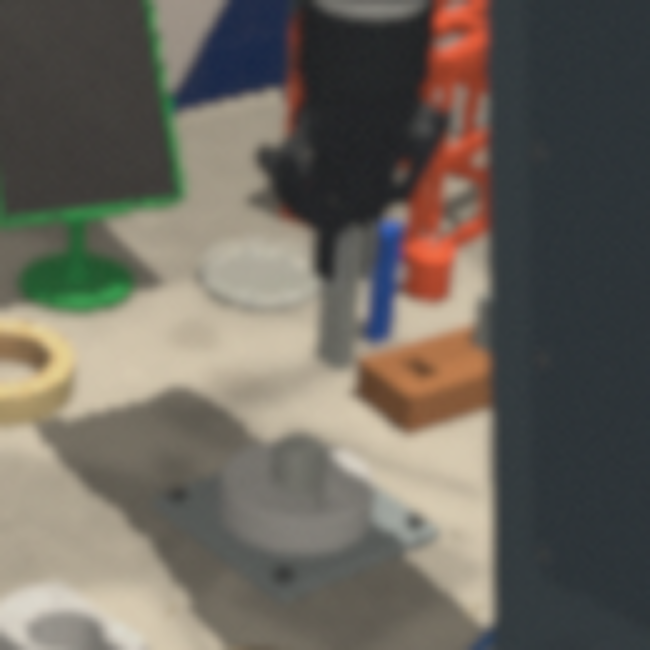

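Held upright, with its bottom at crop (335,360), which is px (317,172) and matches the prediction (316.6,172.3). I'll lower it to the shaft mouth and check forces.

drive_tool(series=[[1,[0,0,30],[0,0,0]],[1,[0,0,55],[0,0,0]],[1,[0,0,62],[0,0,0]],[1,[0,0,70],[0,0,0]],[1,[0,0,76],[0,0,0]],[1,[0,0,82],[0,0,0]],[1,[0,0,82],[0,0,0]]])

```text
time_s: 6.12
eef_pos: [503.6, -30.7, 127.0]
tcp_rot: [0.0, 1.0, 0.026, 0.0]
wrist_force: [-0.0, -0.1, -1.0]
finger_gap: 11.7
```

```bash
python3 -c "
from h import *
go((503.5,-30.4,90),3.19-np.pi)
b=save('scene','b2.png',crop=(120,220,260,360),s=6)
a=grab_frame('scene'); 
from fit import *
print(fit('scene',a,['stand'],(527,-29,3.19),(8,8,.1)))
"
```

```text
t 6.12 pos [503.6 -30.7 127. ] F [-0.  -0.1 -1. ] gap 11.7
yaw 0.051 shift [-0.1 -0.4 37. ] turn [ 0.  -0.   0.2]
(array([531.92869558, -26.77366664,   3.22013198]), np.float64(15.550233747364242))
```

View pics/b2.png

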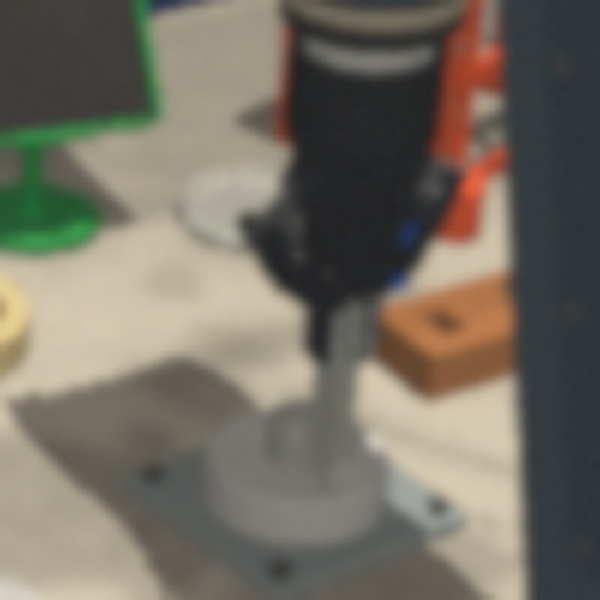

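No contact, and the key hangs in front of the shaft's slot. On down into the pocket.

drive_tool(series=[[1,[0,0,5],[0,0,0]],[1,[0,0,9],[0,0,0]],[1,[0,0,13],[0,0,0]],[1,[0,0,17],[0,0,0]],[1,[0,0,19],[0,0,0]],[1,[0,0,19],[0,0,0]]])

```text
time_s: 6.98
eef_pos: [503.9, -30.8, 108.4]
tcp_rot: [0.0, 1.0, 0.026, 0.001]
wrist_force: [0.6, 0.1, -1.6]
finger_gap: 11.4
```

drive_tool(series=[[1,[0,0,4],[0,0,0]],[1,[0,0,8],[0,0,0]],[1,[0,0,11],[0,0,0]],[1,[0,0,13],[0,0,0]],[1,[0,0,15],[0,0,0]],[1,[0,0,17],[0,0,0]],[1,[0,0,18],[0,0,0]],[1,[0,0,18],[0,0,0]]])

```text
time_s: 7.98
eef_pos: [504.1, -30.8, 90.7]
tcp_rot: [0.0, 1.0, 0.026, 0.001]
wrist_force: [-0.6, 0.1, 6.3]
finger_gap: 11.8
```

Contact (6 N) exactly at the expected depth. Release and lift.

drive_tool(series=[[0.5,[0,0,17],[0,0,0]],[0.2,[0,0,17],[0,0,0]],[0,[0,0,17],[0,0,0]],[0,[0,0,10],[0,0,0]],[0,[0,0,-10],[0,0,0]],[0,[0,0,-40],[0,0,0]],[0,[0,0,-70],[0,0,0]],[0,[0,0,-90],[0,0,0]]])

```text
time_s: 8.98
eef_pos: [504.4, -30.7, 183.0]
tcp_rot: [0.001, 1.0, 0.026, 0.002]
wrist_force: [1.1, 0.0, -0.2]
finger_gap: 42.7
```

```bash
python3 -c "
from h import *
go((442,195,150),0.15)
"
```

```text
t 8.97 pos [504.4 -30.7 183. ] F [ 1.1  0.  -0.2] gap 42.7
yaw 0.051 shift [ -50.9 -228.7   32.5] turn [ 0.1 -0.2 -5.7]
```

I made a mistake in that last call. Shifts count from the pose at the start of each call, so the first three rows asked for 17 mm further down while the jaws opened. The end force is normal, but I'll check that the key and stand are undisturbed, moving clear to the pulley first.

drive_tool(series=[[-0.5,[-6,-30,0],[0,0,-1]],[-1,[-15,-70,0],[0,0,-3]],[-1,[-25,-115,0],[0,0,-5]],[-1,[-38,-160,5],[0,0,-6]],[-1,[-46,-205,10],[0,0,-6]],[-1,[-51,-229,20],[0,0,-6]],[-1,[-51,-229,20],[0,0,-6]]])

```text
time_s: 9.85
eef_pos: [459.0, 122.3, 162.6]
tcp_rot: [-0.023, 0.993, 0.116, -0.002]
wrist_force: [0.4, -0.7, -0.8]
finger_gap: 85.4
```

Run:
```python
from fit import *
go((442,195,43),0.15)
a=grab_frame('top'); b=grab_frame('scene')
L=lambda im,r0,r1,c0,c1,s:cv2.resize(im[r0:r1,c0:c1],None,fx=s,fy=s,interpolation=cv2.INTER_CUBIC)
cv2.imwrite('pics/c1.png',np.hstack([L(a,150,250,210,310,4),L(b,160,260,240,340,4)])[:,:,::-1])
# key top fit at slot
M['ktop']=poly(-11,11,-6,6,100,14)
for n,im in(('top',a),('scene',b)):
    print(n,fit(n,im,['ktop'],(503.5,-30.5,.05),(9,9,.2)),fit(n,im,['stand'],(527.5,-29,3.19),(8,8,.1)))
```

```text
t 9.85 pos [459.  122.3 162.6] F [ 0.4 -0.7 -0.8] gap 85.4
yaw 0.233 shift [ 1.00e-01 -6.90e+01  1.23e+02] turn [-2.7  0.   4.7]
top (array([ 5.01760713e+02, -2.15036548e+01,  1.13181362e-01]), np.float64(46.83192804885375)) (array([527.4961433 , -29.56700252,   3.23425393]), np.float64(30.94653832205547))
scene (array([ 4.94510148e+02, -2.28241444e+01,  2.49947600e-01]), np.float64(29.345582210584165)) (array([525.22924474, -28.2157434 ,   3.18629156]), np.float64(26.139522560284714))
```

View pics/c1.png

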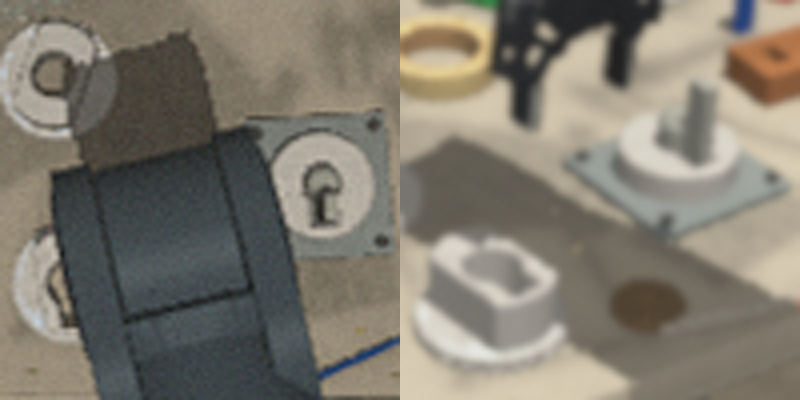

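The key stands upright in the slot at crop (703,95) and the stand is undisturbed. The arm is still catching up, so I'll go over the pulley.

drive_tool(series=[[-1,[0,-25,5],[-1,0,2]],[-1,[0,-50,10],[-2,0,4]],[-1,[0,-69,20],[-2.7,0,4.7]],[-1,[0,-69,30],[-2.7,0,4.7]],[-1,[0,-69,40],[-2.7,0,4.7]],[-1,[0,-69,40],[-2.7,0,4.7]]])

```text
time_s: 10.7
eef_pos: [458.2, 123.0, 125.3]
tcp_rot: [-0.025, 0.993, 0.116, -0.005]
wrist_force: [0.5, 0.7, 0.3]
finger_gap: 85.7
```

Run:
```python
from fit import *
b=grab_frame('scene')
x,f=fit('scene',b,['pulley'],(441.5,195,3.29),(8,8,.12)); print(x,f)
go((442,195,43),0.145)
```

```text
[441.10088978 195.21995672   3.28906265] 37.481801535745845
t 10.75 pos [458.4 123.1 125.6] F [0.2 0.1 0.2] gap 85.4
yaw 0.232 shift [  0.8 -69.5  86.3] turn [-2.9  0.3  5. ]
```

The arm did not move in y, and no force shows. That looks like a joint limit.

Run:
```python
from h import *
o=status.get_obs(); print(o['q'].round(3)); print(o['joint_torque'].round(1), o['joint_vel'].round(3),o['wrist_torque'].round(2)); 
save('scene','d1.png',s=1.5)
```

```text
[ 0.231  0.231 -0.352  0.991  0.051  3.141]
[ -0.2 -66.2  44.5  -0.1   0.2   0. ] [-0.001 -0.008  0.014  0.012  0.    -0.001] [-0.    0.04  0.03]
```

View pics/d1.png

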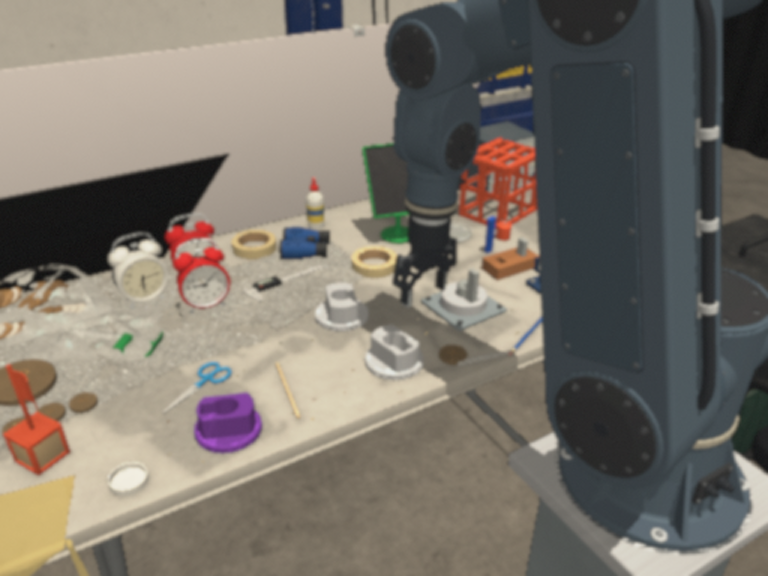

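Joint 6 is at its limit (3.141). I'll use the equivalent half-turned grasp (q6 ≈ 0.27), turning the wrist in two calls.

drive_tool(series=[[-1,[0,0,-10],[0,0,-10]],[-1,[0,0,-20],[0,0,-20]],[-1,[0,0,-20],[0,0,-30]],[-1,[0,0,-20],[0,0,-40]],[-1,[0,0,-20],[0,0,-50]],[-1,[0,0,-20],[0,0,-60]],[-1,[0,0,-20],[0,0,-70]],[-1,[0,0,-20],[0,0,-80]],[-1,[0,0,-20],[0,0,-90]],[-1,[0,0,-20],[0,0,-90]]])

```text
time_s: 12.05
eef_pos: [459.1, 122.2, 146.3]
tcp_rot: [-0.021, 0.621, 0.784, 0.015]
wrist_force: [0.6, 0.9, -0.0]
finger_gap: 85.4
```

Run:
```python
from h import *
go((441.5,195,120),0.147+np.pi)
```

```text
t 12.05 pos [459.1 122.2 146.3] F [ 0.6  0.9 -0. ] gap 85.4
yaw 1.802 shift [73.5 -0.4 30.1] turn [  2.   -2.4 -85.1]
```

drive_tool(series=[[-1,[10,0,0],[0.2,-0.3,-10]],[-1,[20,0,0],[0.4,-0.6,-20]],[-1,[30,0,0],[0.7,-0.8,-30]],[-1,[40,0,0],[1,-1.1,-40]],[-1,[50,0,0],[1.2,-1.4,-50]],[-1,[60,0,10],[1.4,-1.7,-60]],[-1,[70,0,20],[1.6,-2,-70]],[-1,[73,0,30],[1.9,-2.3,-80]],[-1,[73,0,30],[2,-2.4,-85]],[-1,[73,0,30],[2,-2.4,-85]]])

```text
time_s: 13.3
eef_pos: [442.0, 194.8, 120.2]
tcp_rot: [-0.0, -0.07, 0.998, 0.001]
wrist_force: [-0.4, -0.5, 0.0]
finger_gap: 85.5
```

Run:
```python
from h import *
go((441.5,195,43),0.147+np.pi)
save('scene','e1.png',crop=(180,270,220,320),s=6)
```

```text
t 13.3 pos [442.  194.8 120.2] F [-0.4 -0.5  0. ] gap 85.5
yaw -3.001 shift [ 0.5  0.2 77.2] turn [ 0.1  0.  -0.4]
```

View pics/e1.png

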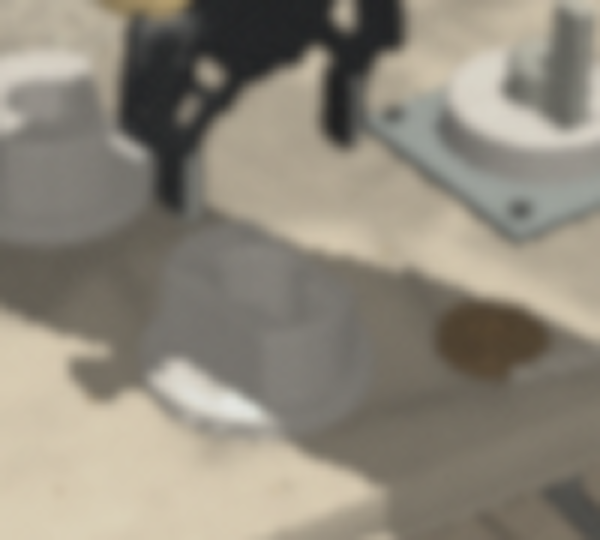

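The fingers straddle the keyed pulley (crop centre ~(255,320)). Descend and grip.

drive_tool(series=[[-1,[0,0,25],[0,0,0]],[-1,[0,0,45],[0,0,0]],[-1,[0,0,62],[0,0,0]],[-1,[0,0,74],[0,0,0]],[-1,[0,0,77],[0,0,0]],[-1,[0,0,77],[0,0,0]],[-0.5,[0,0,77],[0,0,0]],[0,[0,0,77],[0,0,0]],[0,[0,0,77],[0,0,0]],[0.3,[0,0,77],[0,0,0]],[0.3,[0,0,77],[0,0,0]]], squeeze=60)

```text
time_s: 14.72
eef_pos: [442.4, 194.9, 44.0]
tcp_rot: [0.001, -0.07, 0.998, 0.001]
wrist_force: [-3.0, -1.5, 10.3]
finger_gap: 55.4
```

Run:
```python
from h import *
go((442,195,160),0.147+np.pi)
```

```text
t 14.72 pos [442.4 194.9  44. ] F [-3.  -1.5 10.3] gap 55.4
yaw -3.002 shift [   0.3    0.3 -116. ] turn [ 0.1  0.1 -0.4]
```

drive_tool(series=[[0.3,[0,0,-5],[0,0,0]],[0.3,[0,0,-20],[0,0,0]],[0.3,[0,0,-45],[0,0,0]],[0.3,[0,0,-75],[0,0,0]],[0.3,[0,0,-100],[0,0,0]],[0.3,[0,0,-125],[0,0,0]],[0.3,[0,0,-125],[0,0,0]]], squeeze=80)

```text
time_s: 15.6
eef_pos: [443.3, 195.2, 171.0]
tcp_rot: [0.002, -0.07, 0.998, 0.001]
wrist_force: [0.4, 0.1, -4.1]
finger_gap: 54.9
```

Run:
```python
from fit import *
go((527,-29.2,165),3.19)
o=status.get_obs()['eef_pos']; dz=o[2]-44
M['pl']=[s+[0,0,dz] for s in M['pulley']]
b=grab_frame('scene')
print(fit('scene',b,['pl'],(o[0],o[1],3.28),(10,10,.15)))
M['k']=poly(-11,11,-6,6,100,14)+[seg((x,y,37),(x,y,100)) for x,y in((-11,-6),(-11,6),(11,6))]
for n in('scene','top'): print(n,fit(n,grab_frame(n),['k'],(503,-30.5,.05),(7,7,.15)), fit(n,grab_frame(n),['stand'],(527.5,-29,3.19),(8,8,.1)))
```

```text
t 15.6 pos [443.3 195.2 171. ] F [ 0.4  0.1 -4.1] gap 54.9
yaw -3.002 shift [ -51.7 -233.8    5.7] turn [0.1 0.3 5.2]
(array([440.12257077, 193.97507981,   3.28100974]), np.float64(15.69586949977186))
scene (array([ 4.96002404e+02, -2.35143067e+01,  1.99998520e-01]), np.float64(32.98563745228002)) (array([525.2463475 , -28.49709525,   3.18563778]), np.float64(25.35276132966958))
top (array([ 5.01677310e+02, -3.38931858e+01, -9.99387602e-02]), np.float64(47.90251291616903)) (array([527.99203901, -29.91934408,   3.16936423]), np.float64(36.46850678923006))
```

The pulley is held, with the bore axis about 1 mm off the TCP. Carry it over the stand with its underside ~127 mm up, above the key top.

drive_tool(series=[[0.3,[-6,-25,0],[0,0,0.5]],[0.3,[-12,-55,0],[0,0,1]],[0.3,[-20,-90,0],[0,0,2]],[0.3,[-28,-125,0],[0,0,3]],[0.3,[-36,-160,0],[0,0,4]],[0.3,[-43,-195,0],[0,0,4.5]],[0.3,[-49,-222,0],[0,0,5]],[0.3,[-52,-234,0],[0,0,5.2]],[0.3,[-52,-234,0],[0,0,5.2]],[0.3,[-52,-234,0],[0,0,5.2]]])

```text
time_s: 17.1
eef_pos: [525.4, -29.2, 167.6]
tcp_rot: [-0.001, -0.025, 1.0, 0.001]
wrist_force: [0.1, 0.6, -5.7]
finger_gap: 54.8
```

Run:
```python
from fit import *
go((527.5,-29.2,130),3.19)
o=status.get_obs()['eef_pos']; dz=o[2]-44
b=save('scene','f1.png',crop=(110,220,250,380),s=5)
M['pl']=circ(55,12+dz)+[seg((-36,s,54+dz),(36,s,54+dz)) for s in(-28,28)]+circ(55,dz)
print(fit('scene',b,['pl'],(o[0],o[1],3.19),(8,8,.1)))
```

```text
t 17.1 pos [525.4 -29.2 167.6] F [ 0.1  0.6 -5.7] gap 54.8
yaw -3.092 shift [-2.1 -0.1 37.6] turn [ 0.1 -0.1  0.1]
(array([523.43738635, -27.92994285,   3.22183463]), np.float64(20.549100003225398))
```

View pics/f1.png

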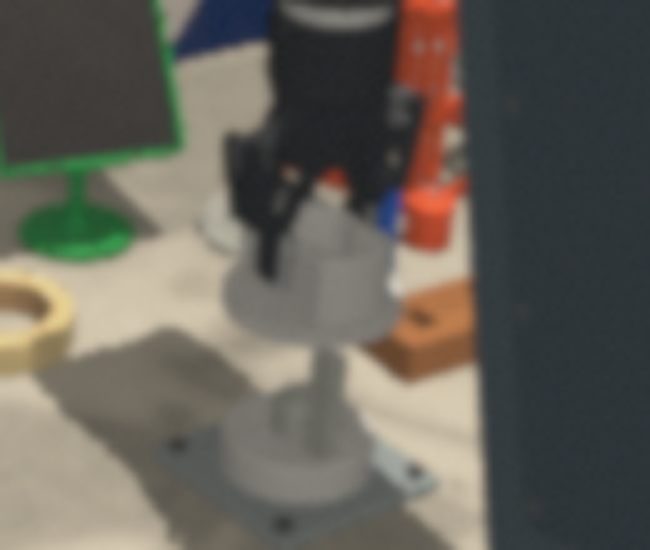

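The pulley is level above the key, and both estimates call for +2 mm in world x. Lower it over the key.

drive_tool(series=[[0.3,[-2,0,8],[0,0,0]],[0.3,[-2,0,16],[0,0,0]],[0.3,[-2,0,22],[0,0,0]],[0.3,[-2,0,28],[0,0,0]],[0.3,[-2,0,34],[0,0,0]],[0.3,[-2,0,40],[0,0,0]],[0.3,[-2,0,46],[0,0,0]],[0.3,[-2,0,52],[0,0,0]],[0.3,[-2,0,56],[0,0,0]],[0.3,[-2,0,56],[0,0,0]]])

```text
time_s: 18.4
eef_pos: [527.2, -29.0, 111.4]
tcp_rot: [-0.001, -0.025, 1.0, 0.001]
wrist_force: [-0.6, -0.4, -5.2]
finger_gap: 55.2
```

drive_tool(series=[[0.3,[0,0,4],[0,0,0]],[0.3,[0,0,8],[0,0,0]],[0.3,[0,0,12],[0,0,0]],[0.3,[0,0,16],[0,0,0]],[0.3,[0,0,20],[0,0,0]],[0.3,[0,0,23],[0,0,0]],[0.3,[0,0,23],[0,0,0]]])

```text
time_s: 19.27
eef_pos: [527.1, -29.0, 88.2]
tcp_rot: [-0.001, -0.025, 1.0, 0.001]
wrist_force: [-0.5, 0.3, -5.3]
finger_gap: 54.8
```

Bottom at ~44 mm, still free; about 9 mm to the seat.

drive_tool(series=[[0.3,[0,0,3],[0,0,0]],[0.3,[0,0,5],[0,0,0]],[0.3,[0,0,7],[0,0,0]],[0.3,[0,0,8],[0,0,0]],[0.3,[0,0,9],[0,0,0]],[0.3,[0,0,9.5],[0,0,0]],[0.3,[0,0,9.5],[0,0,0]]])

```text
time_s: 20.15
eef_pos: [527.1, -29.0, 79.2]
tcp_rot: [-0.001, -0.025, 1.0, 0.001]
wrist_force: [-4.5, 0.2, 5.7]
finger_gap: 55.1
```

Seated: Fz went from -5 N to +6 N at TCP 79.2 (79 expected). Release and retreat upward.

drive_tool(series=[[0,[0,0,0],[0,0,0]],[-0.4,[0,0,0],[0,0,0]],[-0.8,[0,0,0],[0,0,0]],[-0.8,[0,0,0],[0,0,0]],[-0.8,[0,0,0],[0,0,0]],[-0.8,[0,0,-15],[0,0,0]],[-0.8,[0,0,-40],[0,0,0]],[-0.8,[0,0,-75],[0,0,0]],[-0.8,[0,0,-110],[0,0,0]],[-0.8,[30,0,-130],[0,0,0]],[-0.8,[60,0,-140],[0,0,0]],[-0.8,[80,0,-140],[0,0,0]]])

```text
time_s: 21.65
eef_pos: [446.7, -33.2, 221.2]
tcp_rot: [0.0, -0.025, 1.0, 0.0]
wrist_force: [0.5, 0.5, 0.4]
finger_gap: 76.8
```

drive_tool(series=[[-0.8,[0,-30,0],[0,0,0]],[-0.8,[0,-70,0],[0,0,0]],[-0.8,[0,-110,0],[0,0,0]],[-0.8,[0,-150,0],[0,0,0]],[-0.8,[0,-190,0],[0,0,0]],[-0.8,[0,-200,0],[0,0,0]]])

```text
time_s: 22.4
eef_pos: [456.5, -234.8, 221.9]
tcp_rot: [0.001, -0.024, 1.0, 0.0]
wrist_force: [-0.6, 0.8, 0.6]
finger_gap: 76.8
```

Run:
```python
from fit import *
go((440,-200,220),3.19)
a=grab_frame('top'); b=grab_frame('scene')
L=lambda im,r0,r1,c0,c1,s:cv2.resize(im[r0:r1,c0:c1],None,fx=s,fy=s,interpolation=cv2.INTER_CUBIC)
cv2.imwrite('pics/g1.png',np.hstack([L(a,150,250,220,320,4),L(b,150,250,250,350,4)])[:,:,::-1])
M['pl']=[s+[0,0,35] for s in M['pulley']]
for n,im in(('scene',b),('top',a)): print(fit(n,im,['pl'],(527,-29,3.19),(9,9,.15)))
```

```text
t 22.4 pos [ 456.5 -234.8  221.9] F [-0.6  0.8  0.6] gap 76.8
yaw -3.094 shift [14.9 35.6  1.9] turn [ 0.   0.1 -0. ]
(array([524.56210565, -28.94803671,   3.18578216]), np.float64(36.25424939496765))
(array([527.75232142, -31.32036004,   3.20747367]), np.float64(48.767722798503314))
```

View pics/g1.png

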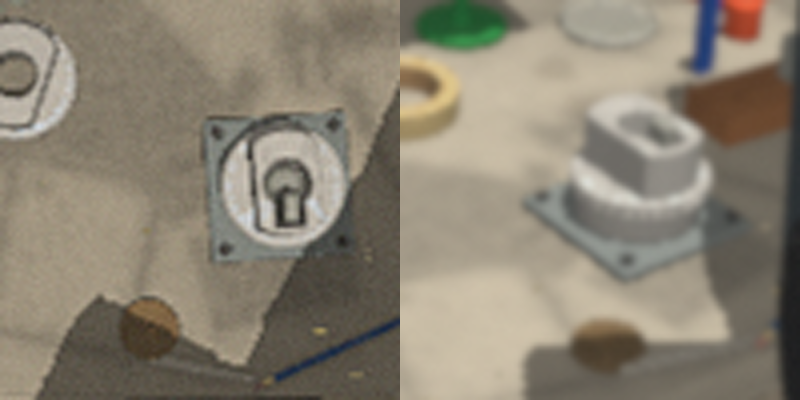

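The pulley sits level on the collar (top-view crop (285,185)), with the shaft in its bore and the key in its keyway. Its fitted yaw of 3.19–3.21 matches the stand's 3.19, and the fitted centres agree within about 1.5 mm in each camera. The robot is clear.

```bash
python3 -c "
from bench import *
print(finish_job())"
```

```text
the job is handed in; nothing more can be done
None
```

I put the tall key in the slot, then lowered the keyed pulley over it onto the collar, let go and handed the job in at about 22.5 s. I did not move the short key, the plain pulley or the blue and purple look-alikes.

**Last checks:**
- **Key:** it met the slot bottom with 6 N at the expected depth and stood upright afterwards.
- **Pulley:** contact came at TCP z 79.2 mm, where 79 was expected. The fitted yaw of 3.19–3.21 rad matches the stand's 3.19, and the centres agree within about 1.5 mm in each camera. The last picture shows it level on the collar with the key in its keyway.

**What went wrong or disagreed:**
- **Key release:** I misread the shift reference, so for about 0.4 s the tool was told to go 17 mm lower while the jaws opened. The force and fingertip height in that moment were not recorded, so I cannot rule out a touch on the shaft or a force peak. The later picture showed the key and stand undisturbed.
- **Joint 6:** it ran into its range limit on the way to the pulley. I turned the wrist half a turn and went on.
- **Key fit:** the contour fit of the inserted key disagreed between cameras by up to 10 mm, so I relied on the picture and the contact depth instead.

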